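# Put the carving gouges away

## Robot

A 7-joint arm with a two-finger parallel gripper is mounted at the origin on the work surface. World frame = base frame: x ahead of the robot, y to its left, z up, the work surface at z = 0. Lengths are in m, angles in rad, forces in N, time in s.
With the tool pointing down it reaches from about 0.4 to 0.875 m from the base axis. Payload 6.5 kg.
Tool frame: the origin (TCP) lies at the very end of the fingers, on their centre line; the grasp point (between the pads) lies 19 mm behind it; z points along the fingers, y is the line along which they close (so a half turn about z gives the same grasp; the last joint's range is limited). The gripper opens to 85 mm and grips with 20 to 120 N. Pads are 22 mm wide; open, the fingers measure 114 mm over their backs; the gripper's body (76 mm by 85 mm) begins 54 mm behind the grasp point. The pads swing forward as they close: fully open they stand 13 mm farther back than shut.
Start: joints at [-1.404, 0.536, -0.004, 1.538, 0.003, 1.067, -0.071], TCP at [0.15, 0.632, 0.231] pointing down, gripper open.
Joint ranges: [-2.7, 2.7], [-0.37, 2.16], [-1.27, 1.26], [0.24, 2.4], [-1.31, 4.45], [0.19, 1.91], [-2.76, 2.76]. Speed limits (rad/s): [2.39, 2.39, 3.14, 3.14, 3.14, 3.14, 3.14].

## Interface

Orientations are given as a 3x3 rotation matrix whose columns are the frame's x, y, z axes.
In Python, from bench import bot, eyes, nets gives the robot as it stands.
- The arm moves only by the shell command python3 -m jog 'ROWS' [FORCE]. ROWS is JSON, a list of rows, each a list of 7 numbers: the shift along the world's x, y, z in mm, then the turn, a rotation vector about the world's x, y, z in degrees, then the opening, from 0 (shut) to 1 (fully open). A call has 1 to 12 rows; each row is the pose to reach, as a shift and turn from the pose commanded when the call began; what a row does not reach only later rows make up. A row lasts 1/10 s, in which the tool goes at most 50 mm and 8.59 degrees, less where a joint would pass 70% of its speed; a pose out of reach is approached as far as the arm can. A call with a gripper value outside its range is refused whole. The fingers move at their own pace and stop on an object; FORCE is the grip in N (left out, the last holds). Time passes only in rows, so rows that repeat a pose let the fingers close. It gives the time, the measured TCP pose, the force, the opening and the grip force at its end, in the units of the state.
- bot.get_state(): the state, without advancing time (a new reading comes with each control period).
- eyes.get_image(name): name is "scene" or "side" or "wrist"; returns a dict with "frame" (384x512x3 uint8, red, green, blue), "depth" (384x512 float32, m along the optical axis (not along the pixel's ray), 0 where there is no reading), "K" (3x3 intrinsics, pixels), "k1" (the pictures are not rectified: a ray, as slopes to the right and down, at radius r is drawn at 1 + k1 r^2 times it, then the intrinsics apply), "origin" and "attitude" of the camera in the world. Camera axes: x right, y up, looking along -z (the intrinsics and any distortion apply to the point x, -y, -z); pixel columns grow to the right and rows downward; lengths in m; the calibration is good to about 2 mm. A picture is of the moment at which its call begins.
- bot.hand_in(): hands the job in; it is judged then, once.
Trained networks look in a picture, given as the dict that the camera call returned (one of the last four; its "shot" number tells which), for a name from the list of things; names that differ only in an ending like _2 or _b are one class to them, and where a whole thing is asked for, a point or a joint stands for the part that bears it (a point fixed in the world has none). Each returns a list of dicts, best first, with "score" (0 to 1); they miss things now and then, are a little off and sometimes report something else, mostly with a low value. They report only what shows in the picture. A call takes as long as a camera call.
- nets.trace(picture, target): "region" (384x512 bool, what is visible of it).
- nets.tip_of(picture, target): "centre" ([x, y, z] in m, in world coordinates, good to about 4 mm: a listed point, or the origin of a listed thing).
The state is a dict: "time_s": time; "joint_pos": joint angles; "dq": joint speeds; "effort": joint torques, N m; "position": TCP position; "ee_rot": TCP orientation; "contact_force": force on the tool from outside, world axes, zero at the start; "torque": the same for the moment, N m; "opening": finger opening in m; "gripper_force": force on a finger pad.
Only numpy, scipy, OpenCV 4.12 (cv2) and the standard library are available. Lean on these libraries where they do the work, as an engineer would, in place of code of your own. Each camera call takes 0.05 s, during which the arm holds its last target. There are 200 camera calls.

## Task

Put the three steel-bladed carving gouges away in the tool tray, each lying flat on the underside of its handle in the pocket cut to its own length (longest in the longest pocket, shortest in the shortest); the blades may point either way. Leave the brush, the wooden burnisher and the carved block, which do not belong in the tray, where they lie.

Things in the scene. Friction and masses are not known exactly. Their poses are not given: they have to be found in the camera images.
- gouge_long: Longest carving gouge, plain straight handle; 150 mm long, 60 g. Pale wood handle, a flat-bottomed bar 22 mm wide, 24 high, 95 long, lying on its underside; brass ferrule, thin steel shank and blade 12 mm up. Origin: at underside level, below mid-length; x along the tool to the blade tip, z up. The handle spans x = -75 to 20 mm and holds the centre of mass: grip its middle.
- gouge_middle: Middle-length carving gouge, butt 26 mm wide, blade 16 mm wide; 115 mm long, 60 g. Pale wood handle, a flat-bottomed bar 22 mm wide, 24 high, 68 long, lying on its underside; brass ferrule, thin steel shank and blade 12 mm up. Origin: at underside level, below mid-length; x along the tool to the blade tip, z up. The handle spans x = -57.5 to 10.5 mm and holds the centre of mass: grip its middle.
- gouge_short: Shortest carving gouge, stubby handle; 80 mm long, 60 g. Pale wood handle, a flat-bottomed bar 22 mm wide, 24 high, 50 long, lying on its underside; brass ferrule, thin steel shank and blade 12 mm up. Origin: at underside level, below mid-length; x along the tool to the blade tip, z up. The handle spans x = -40 to 10 mm and holds the centre of mass: grip its middle.
- pocket_long: Liner of the tray (fixed, pale wood, 190 x 60 x 12 mm) with the longest pocket in its centre: grey floor, 174 x 44 mm, 8 deep, for the 150 mm gouge. Origin: centre of the liner's underside; x along the pocket, z up; pocket floor at z = 4 mm, rim at 12. The three liners lie side by side, 60.5 mm apart, in changing order; their undersides are 5 mm above the bench.
- pocket_middle: Liner of the tray (fixed, pale wood, 190 x 60 x 12 mm) with the middle-length pocket in its centre: grey floor, 139 x 44 mm, 8 deep, for the 115 mm gouge. Origin: centre of the liner's underside; x along the pocket, z up; pocket floor at z = 4 mm, rim at 12. The three liners lie side by side, 60.5 mm apart, in changing order; their undersides are 5 mm above the bench.
- pocket_short: Liner of the tray (fixed, pale wood, 190 x 60 x 12 mm) with the shortest pocket in its centre: grey floor, 104 x 44 mm, 8 deep, for the 80 mm gouge. Origin: centre of the liner's underside; x along the pocket, z up; pocket floor at z = 4 mm, rim at 12. The three liners lie side by side, 60.5 mm apart, in changing order; their undersides are 5 mm above the bench.
- tray: Shallow wooden tool tray, 204 x 194 x 17 mm, fixed to the bench; walls 6 mm, floor 5 mm; its rim is flush with the liners' rims. Origin: centre of its underside; x along the pockets, z up.
- brush: Look-alike, not a gouge: ink brush, 130 mm long, pale wood handle 20 mm wide and 22 mm high, flat brass ferrule, dark block of bristles 26 mm wide at the end. Stays where it is. Origin: underside, mid-length; x to the bristles.
- burnisher: Look-alike, not a gouge: wooden burnisher, 125 mm long, pale wood throughout, handle 20 mm wide and high, ending in a round flat paddle 42 mm across; no steel. Stays where it is. Origin: underside, near mid-length; x to the paddle.
- woodblock: Small carved printing block of dark wood, 80 x 56 x 18 mm, with pale cuts in its top. Stays where it is. Origin: centre of its underside.

How it is judged:
By the outcome, as a careful person would: the job done as asked, in the order asked, and still so for the second after the job is handed in, with the robot touching nothing.
It also fails if it takes over 80 s, if anything falls off the work surface, if the arm or the gripper's body presses on something with over 40 N, if the wrist force passes 120 N, or if a joint passes its speed limit or range.

## Working session

There is one attempt and no reset: what is moved stays moved. The work goes in short steps, Python scripts to look and compute and a shell command to move; the robot and the scene stay as the last step left them, time stands still between calls to the robot, and variables do not carry over. Pictures are saved under pics/ and viewed, at most 14 in all, crops included, and the job is handed in when it is done.

```bash
mkdir -p pics
cat > h.py <<'E'
import numpy as np, cv2
from bench import bot, eyes, nets
def cloud(p):
    K=p["K"];h,w=p["depth"].shape
    u,v=np.meshgrid(np.arange(w),np.arange(h))
    pts=np.stack([u,v],-1).reshape(-1,1,2).astype(np.float64)
    s=cv2.undistortPoints(pts,np.array(K,float),np.array([p["k1"],0,0,0,0.])).reshape(h,w,2)
    d=p["depth"]
    c=np.stack([s[...,0]*d,-s[...,1]*d,-d],-1)
    return c@np.array(p["attitude"]).T+np.array(p["origin"])
def rect(pts):
    (c,s,a)=cv2.minAreaRect((pts[:,:2]*1000).astype(np.float32))
    if s[0]<s[1]: s=(s[1],s[0]); a+=90
    return np.round(c,1),np.round(s,1),round((a+90)%180-90,1)
E
cat > a.py <<'E'
from h import *
for n in ["scene","side","wrist"]:
    p=eyes.get_image(n); cv2.imwrite(f"pics/{n}0.png",p["frame"][...,::-1])
    C=cloud(p); print(n,np.round(p["origin"],3))
    for t in ["gouge_long","gouge_middle","gouge_short","pocket_long","pocket_middle","pocket_short","tray","brush","burnisher","woodblock"]:
        r=nets.trace(p,t); q=nets.tip_of(p,t)
        o=[t]
        for x in r[:2]:
            m=x["region"]&(p["depth"]>0)
            if m.sum()>20:
                P=C[m]; o+=[round(x["score"],2),rect(P),np.round(np.median(P[:,2])*1000)]
        o+=[(np.round(np.array(x["centre"])*1000),round(x["score"],2)) for x in q[:2]]
        print(*o)
s=bot.get_state();print(s["time_s"],s["position"],s["ee_rot"],s["opening"])
E
python3 a.py
```

```text
scene [ 0.866 -0.618  0.762]
gouge_long 0.73 (array([ 451.1, -360.1]), array([143.4,  20.7]), -18.0) 22.0 (array([ 452., -356.,   -1.]), 0.81) (array([644., 229.,  -1.]), 0.7)
gouge_middle 0.56 (array([638.2, 239.2]), array([112.8,  48.5]), 4.3) 17.0 (array([641., 228.,  -1.]), 0.67)
gouge_short 0.75 (array([ 633.1, -230.1]), array([77. , 32.2]), -12.9) 19.0 (array([ 636., -229.,    0.]), 0.84)
pocket_long 0.71 (array([588.2, -38.9]), array([192.8,  65.8]), -6.7) 11.0 0.42 (array([ 441.1, -246.3]), array([91.7, 69.8]), 7.8) 16.0 (array([586., -36.,   7.]), 0.96)
pocket_middle 0.89 (array([592.9,  21.1]), array([189.8,  63. ]), -5.5) 13.0 (array([592.,  17.,   3.]), 0.69) (array([ 448., -248.,    2.]), 0.66)
pocket_short 0.63 (array([580.7, -99.5]), array([190.8,  63.2]), -6.1) 16.0 0.45 (array([ 445.9, -246.4]), array([81. , 67.8]), 8.0) 16.0 (array([585., -99.,   4.]), 0.69)
tray 0.85 (array([587.2, -40.8]), array([205. , 197.2]), -5.5) 15.0 0.47 (array([ 631.5, -235.9]), array([76.6, 21.3]), -14.2) 19.0
brush 0.83 (array([451.8, 370.2]), array([126.7,  48.1]), -2.0) 17.0 (array([45
[... 1052 characters left out ...]
y([455.4, 256.4]), array([120.3,  49.4]), -19.8) 14.0 (array([462., 244.,   2.]), 0.54) (array([579., -96.,   2.]), 0.2)
woodblock 0.88 (array([ 443.5, -247.2]), array([81.4, 65.8]), 9.8) 17.0 (array([ 449., -249.,   -1.]), 0.87)
wrist [0.084 0.649 0.373]
gouge_long
gouge_middle
gouge_short
pocket_long
pocket_middle
pocket_short
tray 0.61 (array([410.5, 270.6]), array([23.2, 14.4]), 27.9) 14.0
brush
burnisher 0.63 (array([281.5, 409.7]), array([415.2,  22.5]), -47.4) 13.0
woodblock
3.15 [0.14993671 0.63245482 0.23130752] [[-9.73039232e-01  2.30639659e-01  4.85954582e-06]
 [ 2.30639659e-01  9.73039232e-01  1.99255695e-06]
 [-4.26896608e-06  3.05964008e-06 -1.00000000e+00]] 0.08517507494090723
```

View pics/scene0.png

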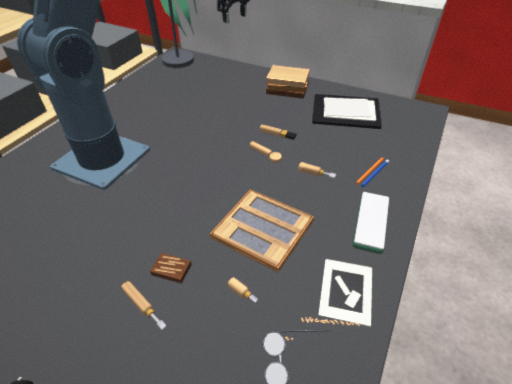

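View pics/side0.png

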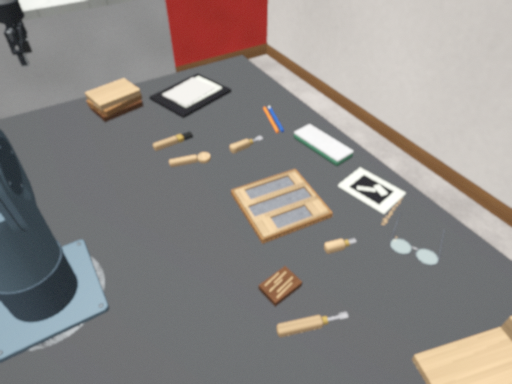

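The scene picture shows the long gouge at (143,305), the middle one at (317,170) and the short one at (243,290), all with blades to the right (+x). The pockets run middle, long, short going towards −y, with the long one central at (263,223). I'll start with the middle gouge.

```bash
python3 -m jog '[[40,-34,0,0,0,2,1],[80,-68,0,0,0,4,1],[120,-102,0,0,0,6,1],[160,-136,0,0,0,8,1],[200,-170,-5,0,0,10,1],[240,-204,-10,0,0,12,1],[280,-238,-15,0,0,14,1],[320,-272,-20,0,0,16,1],[360,-306,-25,0,0,18,1],[400,-340,-30,0,0,18,1],[440,-374,-40,0,0,18,1],[470,-406,-50,0,0,18,1]]' 40
python3 -m jog '[[0,0,0,0,0,0,1],[0,0,0,0,0,0,1],[0,0,0,0,0,0,1]]'
cat > w.py <<'E'
import sys
from h import *
t,fn=sys.argv[1:3]
p=eyes.get_image("wrist"); cv2.imwrite(f"pics/{fn}.png",p["frame"][...,::-1]); C=cloud(p)
for x in nets.trace(p,t)[:2]:
    m=x["region"]&(p["depth"]>0)
    if m.sum()<50: continue
    P=C[m]; print(round(x["score"],2),m.sum(),rect(P))
    z=P[:,2]; H=P[z>0.019]
    if len(H)>30:
        print("top",len(H),rect(H),np.median(H[:,2]))
        print("blade side",np.round(P[z<0.017].mean(0)*1000) if (z<.017).any() else None)
s=bot.get_state();R=np.array(s["ee_rot"]);print(s["time_s"],np.round(np.array(s["position"])*1000,1),"toolx deg",np.degrees(np.arctan2(-R[1,0],-R[0,0])),R[:,2])
E
python3 w.py gouge_middle w1
```

```text
time_s: 4.35
position: [0.6045, 0.2422, 0.1864]
ee_rot: [[-0.997, -0.082, 0.001], [-0.082, 0.997, 0.001], [-0.001, 0.001, -1.0]]
contact_force: [-0.0, 0.6, 0.2]
opening: 0.0853
gripper_force: 0.0
time_s: 4.65
position: [0.6018, 0.2448, 0.1862]
ee_rot: [[-0.997, -0.083, -0.001], [-0.083, 0.997, 0.001], [0.001, 0.001, -1.0]]
contact_force: [-1.3, 0.7, -0.7]
opening: 0.0852
gripper_force: 0.0
0.71 1664 (array([641.4, 230.2]), array([114.3,  23.8]), 3.1)
top 1223 (array([623.1, 229.8]), array([76.4, 22.7]), 3.3) 0.02264883829289316
blade side [678. 231.  14.]
4.75 [601.7 245.3 186.4] toolx deg 4.825065946244133 [-1.63735372e-04  1.10966767e-03 -9.99999371e-01]
```

View pics/w1.png

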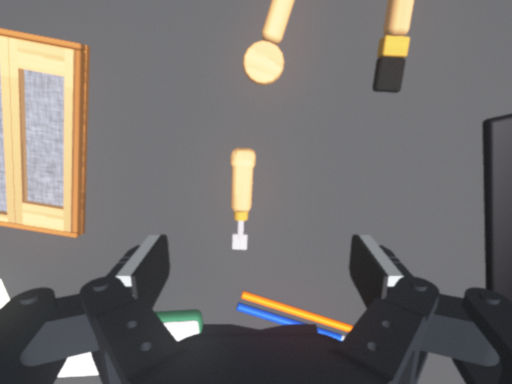

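The middle gouge is at (240,195) in the wrist picture, blade toward +x; origin about (641,230), angle 3.2°. Now I'll descend and grip.

```bash
python3 -m jog '[[16,-16,-40,0,0,-1.6,0.6],[16,-16,-80,0,0,-1.6,0.6],[16,-16,-120,0,0,-1.6,0.6],[16,-16,-150,0,0,-1.6,0.6],[16,-16,-170,0,0,-1.6,0.6],[16,-16,-180,0,0,-1.6,0.6],[16,-16,-180,0,0,-1.6,0.6],[16,-16,-180,0,0,-1.6,0.2],[16,-16,-180,0,0,-1.6,0],[16,-16,-180,0,0,-1.6,0],[16,-16,-180,0,0,-1.6,0],[16,-16,-180,0,0,-1.6,0]]' 40
python3 -m jog '[[0,0,0,0,0,0,0],[0,0,0,0,0,0,0],[0,0,0,0,0,0,0],[0,0,20,0,0,0,0],[0,0,50,0,0,0,0],[0,0,80,0,0,0,0],[0,0,80,0,0,0,0]]'
python3 w.py gouge_middle w2
```

```text
time_s: 5.95
position: [0.62, 0.2279, 0.008]
ee_rot: [[-0.999, -0.054, 0.003], [-0.054, 0.999, 0.001], [-0.003, 0.001, -1.0]]
contact_force: [-1.0, 0.5, 6.8]
opening: 0.021
gripper_force: 40.6
time_s: 6.65
position: [0.622, 0.2283, 0.0911]
ee_rot: [[-0.999, -0.053, 0.008], [-0.053, 0.999, 0.003], [-0.008, 0.003, -1.0]]
contact_force: [0.9, -0.1, -0.2]
opening: 0.0208
gripper_force: 39.7
0.81 7054 (array([670.4, 230.4]), array([168.5,  45.6]), 1.2)
top 6916 (array([629.2, 229.3]), array([86., 26.]), 2.3) 0.10555363252146456
blade side [657. 233.  -1.]
6.75 [619.1 227.4  87.1] toolx deg 3.0591254038380957 [ 1.56176078e-03  7.22175503e-04 -9.99998520e-01]
```

View pics/w2.png

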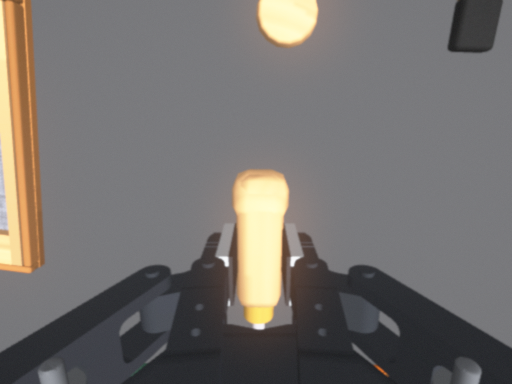

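The middle gouge is held square between the pads at (262,240). Now I'll carry it over its pocket.

```bash
python3 -m jog '[[-10,-40,0,0,0,-2,0],[-20,-80,0,0,0,-4,0],[-30,-120,0,0,0,-6,0],[-40,-160,0,0,0,-8,0],[-46,-190,0,0,0,-8.7,0],[-51,-206,0,0,0,-8.7,0],[-51,-206,-20,0,0,-8.7,0],[-51,-206,-40,0,0,-8.7,0],[-51,-206,-40,0,0,-8.7,0],[-51,-206,-40,0,0,-8.7,0],[-51,-206,-40,0,0,-8.7,0]]'
cat > w3.py <<'E'
import sys
from h import *
p=eyes.get_image("side"); cv2.imwrite(f"pics/{sys.argv[1]}.png",cv2.resize(p["frame"][130:300,180:400,::-1],None,fx=3,fy=3))
s=bot.get_state();R=np.array(s["ee_rot"]);print(s["time_s"],np.round(np.array(s["position"])*1000,1),np.degrees(np.arctan2(-R[1,0],-R[0,0])))
E
python3 w3.py s1
```

```text
time_s: 7.85
position: [0.5683, 0.0219, 0.0468]
ee_rot: [[-0.995, 0.097, 0.001], [0.097, 0.995, 0.0], [-0.001, 0.0, -1.0]]
contact_force: [-0.0, -0.0, -1.3]
opening: 0.0212
gripper_force: 39.7
7.9 [568.5  21.8  47. ] -5.600398076592201
```

View pics/s1.png

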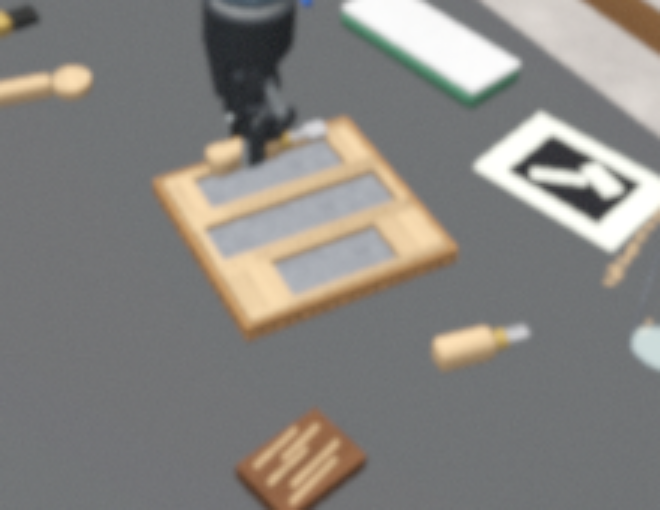

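The gouge hovers in line with the far (middle-length) pocket at about (265,140). Lowering it.

```bash
python3 -m jog '[[0,0,-12,0,0,0,0],[0,0,-22,0,0,0,0],[0,0,-27,0,0,0,0],[0,0,-29,0,0,0,0],[0,0,-29,0,0,0,0],[0,0,-29,0,0,0,0]]'
```

```text
time_s: 8.5
position: [0.5675, 0.0212, 0.017]
ee_rot: [[-0.995, 0.098, -0.0], [0.098, 0.995, 0.0], [0.0, -0.0, -1.0]]
contact_force: [-0.7, 0.1, 0.6]
opening: 0.0208
gripper_force: 39.9
```

```bash
python3 -m jog '[[0,0,-1,0,0,0,0],[0,0,-2,0,0,0,0],[0,0,-2,0,0,0,0]]'; python3 -m jog '[[0,0,0,0,0,0,0.3],[0,0,0,0,0,0,0.5],[0,0,0,0,0,0,0.5],[0,0,15,0,0,0,0.5],[0,0,50,0,0,0,0.6],[0,0,90,0,0,0,0.6],[0,0,130,0,0,0,0.6]]'
```

```text
time_s: 8.8
position: [0.5676, 0.0212, 0.0168]
ee_rot: [[-0.995, 0.098, -0.001], [0.098, 0.995, 0.0], [0.001, 0.0, -1.0]]
contact_force: [-8.1, -0.0, 22.3]
opening: 0.0212
gripper_force: 42.6
time_s: 9.5
position: [0.5674, 0.0205, 0.1468]
ee_rot: [[-0.995, 0.099, -0.0], [0.099, 0.995, -0.001], [0.0, -0.001, -1.0]]
contact_force: [1.4, -0.6, 0.5]
opening: 0.0509
gripper_force: 0.0
```

```bash
python3 w.py gouge_middle w3; python3 w3.py s2
```

```text
0.58 2457 (array([589.7,  20.5]), array([115.4,  25.4]), -5.1)
top 2444 (array([589.7,  20.5]), array([115.4,  25.4]), -5.1) 0.030964312127983534
blade side [615.  24.   9.]
9.6 [571.7  20.7 151. ] toolx deg -5.695578503739201 [ 1.01854169e-02  5.06035371e-04 -9.99947999e-01]
9.65 [570.   20.7 148.4] -5.682275015594854
```

View pics/w3.png

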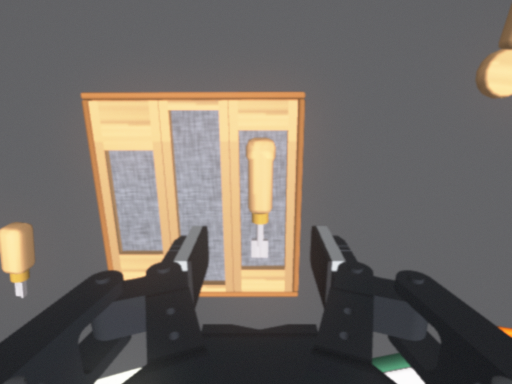

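The middle gouge lies in the right-hand pocket at (260,200), flat and with clearance. Short gouge next.

```bash
python3 -m jog '[[5,-40,5,0,0,-2,0.6],[10,-80,10,0,0,-4,0.6],[16,-120,15,0,0,-6,0.6],[22,-160,20,0,0,-7,0.6],[28,-200,20,0,0,-7,0.6],[33,-230,20,0,0,-7,0.6],[36,-246,20,0,0,-7,0.6],[36,-246,20,0,0,-7,0.6],[36,-246,20,0,0,-7,0.6]]'; python3 w.py gouge_short w4
```

```text
time_s: 10.55
position: [0.6034, -0.2228, 0.1643]
ee_rot: [[-0.976, 0.218, -0.001], [0.218, 0.976, 0.002], [0.002, 0.001, -1.0]]
contact_force: [-0.5, 0.1, -0.1]
opening: 0.0514
gripper_force: 0.0
0.62 1440 (array([ 634.5, -233. ]), array([84.1, 23.7]), -13.5)
top 1005 (array([ 622.9, -229.7]), array([59.9, 21.3]), -14.3) 0.0226272354951213
blade side [ 641. -235.   12.]
10.65 [ 603.9 -221.9  164.7] toolx deg -12.465709807608654 [-6.12995664e-04  1.77754644e-03 -9.99998232e-01]
```

```bash
python3 -m jog '[[16,-7,-40,0,0,-1.3,0.6],[16,-7,-80,0,0,-1.3,0.6],[16,-7,-120,0,0,-1.3,0.6],[16,-7,-145,0,0,-1.3,0.6],[16,-7,-157,0,0,-1.3,0.6],[16,-7,-157,0,0,-1.3,0.6],[16,-7,-157,0,0,-1.3,0.2],[16,-7,-157,0,0,-1.3,0],[16,-7,-157,0,0,-1.3,0],[16,-7,-157,0,0,-1.3,0],[16,-7,-157,0,0,-1.3,0]]' 40
python3 -m jog '[[0,0,0,0,0,0,0],[0,0,0,0,0,0,0],[0,0,0,0,0,0,0],[0,0,20,0,0,0,0],[0,0,50,0,0,0,0],[0,0,80,0,0,0,0],[0,0,80,0,0,0,0],[0,0,80,0,0,0,0]]'
python3 w.py gouge_short w5
```

```text
time_s: 11.75
position: [0.6214, -0.2321, 0.0103]
ee_rot: [[-0.971, 0.241, 0.003], [0.241, 0.971, -0.001], [-0.004, 0.0, -1.0]]
contact_force: [-0.9, 0.4, 7.7]
opening: 0.0205
gripper_force: 40.3
time_s: 12.55
position: [0.6202, -0.2319, 0.0892]
ee_rot: [[-0.971, 0.241, 0.002], [0.241, 0.971, -0.0], [-0.002, -0.0, -1.0]]
contact_force: [-0.4, 0.3, -1.6]
opening: 0.0213
gripper_force: 39.4
0.65 5397 (array([ 668.3, -247.1]), array([160. ,  36.7]), -20.2)
top 5352 (array([ 630.9, -233.8]), array([80.2, 22.5]), -14.6) 0.10103158920211598
blade side [ 650. -246.   -1.]
12.65 [ 618.9 -231.4   87.3] toolx deg -13.93472506132748 [-1.45868339e-03  6.00238027e-04 -9.99998756e-01]
```

View pics/w5.png

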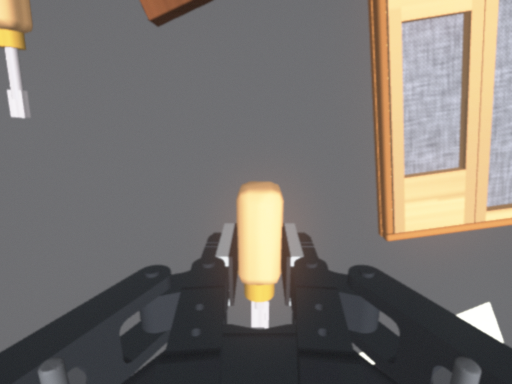

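Short gouge held square at (260,235). Carrying it to its pocket.

```bash
python3 -m jog '[[-15,35,0,0,0,2,0],[-30,70,0,0,0,4,0],[-44,105,0,0,0,6,0],[-54,132,0,0,0,8.4,0],[-54,132,-20,0,0,8.4,0],[-54,132,-40,0,0,8.4,0],[-54,132,-55,0,0,8.4,0],[-54,132,-63,0,0,8.4,0],[-54,132,-66,0,0,8.4,0],[-54,132,-66,0,0,8.4,0],[-54,132,-66,0,0,8.4,0]]'
```

```text
time_s: 13.75
position: [0.5662, -0.1, 0.0226]
ee_rot: [[-0.995, 0.097, 0.001], [0.097, 0.995, -0.0], [-0.001, -0.0, -1.0]]
contact_force: [-1.2, 0.8, -1.3]
opening: 0.0209
gripper_force: 39.5
```

```bash
python3 -m jog '[[0,0,-2,0,0,0,0],[0,0,-4,0,0,0,0],[0,0,-4,0,0,0,0],[0,0,-4,0,0,0,0]]'
```

```text
time_s: 14.15
position: [0.5662, -0.0998, 0.0192]
ee_rot: [[-0.995, 0.097, 0.001], [0.097, 0.995, -0.0], [-0.001, 0.0, -1.0]]
contact_force: [-1.4, 0.6, 8.5]
opening: 0.0208
gripper_force: 40.5
```

```bash
python3 -m jog '[[0,0,0,0,0,0,0.3],[0,0,0,0,0,0,0.5],[0,0,0,0,0,0,0.5],[0,0,15,0,0,0,0.5],[0,0,50,0,0,0,0.6],[0,0,90,0,0,0,0.6],[0,0,130,0,0,0,0.6],[0,0,130,0,0,0,0.6]]'; python3 w.py gouge_short w6
python3 -m jog '[[-20,-32,5,0,0,-2,0.6],[-40,-64,10,0,0,-4,0.6],[-60,-96,15,0,0,-6,0.6],[-80,-128,20,0,0,-8,0.6],[-100,-160,20,0,0,-10,0.6],[-120,-192,20,0,0,-12.5,0.6],[-140,-224,20,0,0,-12.5,0.6],[-155,-245,20,0,0,-12.5,0.6],[-155,-245,20,0,0,-12.5,0.6],[-155,-245,20,0,0,-12.5,0.6]]'; python3 w.py gouge_long w7
```

```text
time_s: 14.95
position: [0.5697, -0.1005, 0.1546]
ee_rot: [[-0.995, 0.097, 0.011], [0.097, 0.995, -0.001], [-0.011, -0.0, -1.0]]
contact_force: [1.7, -1.0, -0.3]
opening: 0.0515
gripper_force: 0.0
0.79 1621 (array([ 577.2, -100. ]), array([79.7, 21.9]), -6.2)
top 1602 (array([ 577.2, -100. ]), array([79.7, 21.9]), -6.2) 0.03100321391574634
blade side [543. -96.  15.]
15.05 [566.5 -99.8 149.9] toolx deg -5.539562711218073 [ 2.97191112e-03 -1.43482696e-04 -9.99995574e-01]
time_s: 16.05
position: [0.4099, -0.3443, 0.1672]
ee_rot: [[-0.95, 0.311, -0.002], [0.311, 0.95, 0.001], [0.002, 0.001, -1.0]]
contact_force: [1.3, 0.9, -0.1]
opening: 0.051
gripper_force: 0.0
0.58 2432 (array([ 455.8, -358.3]), array([154.5,  22.4]), -17.6)
top 1877 (array([ 432.3, -350.5]), array([103.5,  21.3]), -17.8) 0.0227313843442839
blade side [ 492. -370.   14.]
16.15 [ 411.2 -343.2  167.4] toolx deg -17.933732310895078 [-7.73688149e-04  1.44208108e-03 -9.99998661e-01]
```

View pics/w6.png

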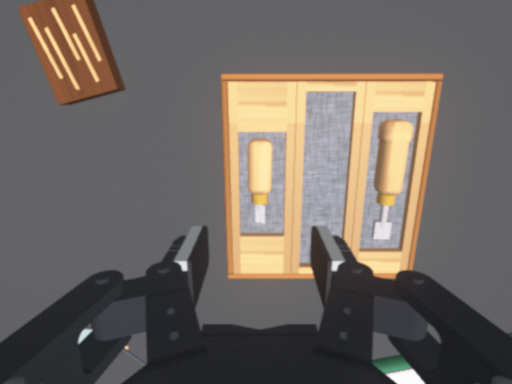

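View pics/w7.png

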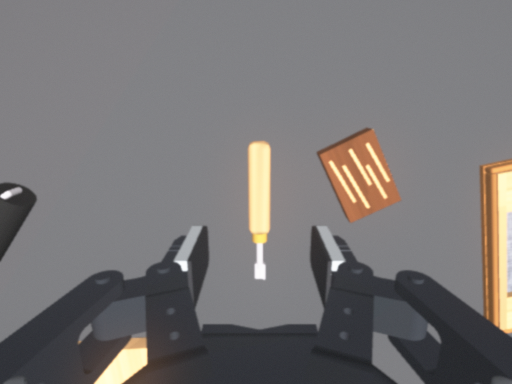

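The short gouge is flat in the left pocket at (260,180). The long one is at (260,190), clear of the block.

```bash
python3 -m jog '[[18,-6,-40,0,0,0,0.6],[18,-6,-80,0,0,0,0.6],[18,-6,-120,0,0,0,0.6],[18,-6,-148,0,0,0,0.6],[18,-6,-160,0,0,0,0.6],[18,-6,-160,0,0,0,0.6],[18,-6,-160,0,0,0,0.2],[18,-6,-160,0,0,0,0],[18,-6,-160,0,0,0,0],[18,-6,-160,0,0,0,0],[18,-6,-160,0,0,0,0]]' 40
python3 -m jog '[[0,0,0,0,0,0,0],[0,0,0,0,0,0,0],[0,0,0,0,0,0,0],[0,0,20,0,0,0,0],[0,0,50,0,0,0,0],[0,0,80,0,0,0,0],[0,0,80,0,0,0,0],[0,0,80,0,0,0,0]]'
python3 w.py gouge_long w8
```

```text
time_s: 17.25
position: [0.43, -0.3516, 0.0099]
ee_rot: [[-0.951, 0.31, 0.003], [0.31, 0.951, -0.002], [-0.003, -0.001, -1.0]]
contact_force: [0.6, 0.4, 6.9]
opening: 0.0207
gripper_force: 40.5
time_s: 18.05
position: [0.4293, -0.351, 0.0892]
ee_rot: [[-0.951, 0.31, 0.002], [0.31, 0.951, -0.001], [-0.002, -0.0, -1.0]]
contact_force: [0.1, 0.7, -0.4]
opening: 0.0211
gripper_force: 39.5
0.91 8346 (array([ 462.9, -360.7]), array([171. ,  38.6]), -17.7)
top 8333 (array([ 430.1, -350.2]), array([102. ,  22.5]), -18.0) 0.10192948208152355
blade side [ 431. -364.   -1.]
18.15 [ 428.2 -350.2   87.6] toolx deg -18.028003504041276 [-8.22425909e-04  7.38840321e-04 -9.99999389e-01]
```

View pics/w8.png

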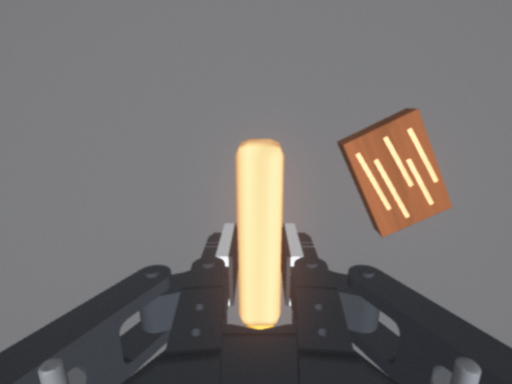

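Long gouge held square at (260,235). Carrying it to the central pocket.

```bash
python3 -m jog '[[16,39,5,0,0,1.5,0],[33,78,5,0,0,3,0],[49,117,5,0,0,4.5,0],[65,156,5,0,0,6,0],[81,195,5,0,0,7.5,0],[98,235,5,0,0,9,0],[114,275,5,0,0,11,0],[125,300,0,0,0,12.4,0],[130,313,0,0,0,12.4,0],[130,313,-20,0,0,12.4,0],[130,313,-40,0,0,12.4,0],[130,313,-40,0,0,12.4,0]]'; python3 -m jog '[[0,0,-12,0,0,0,0],[0,0,-20,0,0,0,0],[0,0,-25,0,0,0,0],[0,0,-25,0,0,0,0],[0,0,-25,0,0,0,0]]'
```

```text
time_s: 19.35
position: [0.5557, -0.0389, 0.0455]
ee_rot: [[-0.995, 0.1, -0.006], [0.1, 0.995, -0.001], [0.006, -0.001, -1.0]]
contact_force: [-0.5, -0.9, -0.6]
opening: 0.0205
gripper_force: 39.6
time_s: 19.85
position: [0.5589, -0.0378, 0.0233]
ee_rot: [[-0.995, 0.098, 0.0], [0.098, 0.995, -0.0], [-0.0, 0.0, -1.0]]
contact_force: [0.2, -0.0, -0.6]
opening: 0.021
gripper_force: 39.6
```

```bash
python3 -m jog '[[0,0,-2,0,0,0,0],[0,0,-4.5,0,0,0,0],[0,0,-4.5,0,0,0,0],[0,0,-4.5,0,0,0,0]]'; python3 -m jog '[[0,0,0,0,0,0,0.3],[0,0,0,0,0,0,0.45],[0,0,0,0,0,0,0.45],[0,0,15,0,0,0,0.45],[0,0,50,0,0,0,0.45],[0,0,90,0,0,0,0.5],[0,0,130,0,0,0,0.6],[0,0,150,0,0,0,0.6],[0,0,150,0,0,0,0.6]]'; python3 w.py gouge_long w9
```

```text
time_s: 20.25
position: [0.5591, -0.0377, 0.0189]
ee_rot: [[-0.995, 0.098, 0.001], [0.098, 0.995, 0.0], [-0.001, 0.0, -1.0]]
contact_force: [-0.2, 0.4, 2.5]
opening: 0.0212
gripper_force: 39.9
time_s: 21.15
position: [0.5611, -0.0379, 0.173]
ee_rot: [[-0.995, 0.099, 0.007], [0.099, 0.995, 0.0], [-0.007, 0.001, -1.0]]
contact_force: [0.2, 0.8, -0.5]
opening: 0.0511
gripper_force: 0.0
0.75 2683 (array([588.3, -39.3]), array([158.5,  24.1]), -5.1)
top 2588 (array([583.7, -39.4]), array([149.4,  21.9]), -6.0) 0.031245768937902207
blade side [573. -34.   8.]
21.25 [558.7 -37.7 169.4] toolx deg -5.637184687001632 [ 1.10894014e-03  1.97213138e-04 -9.99999366e-01]
```

View pics/w9.png

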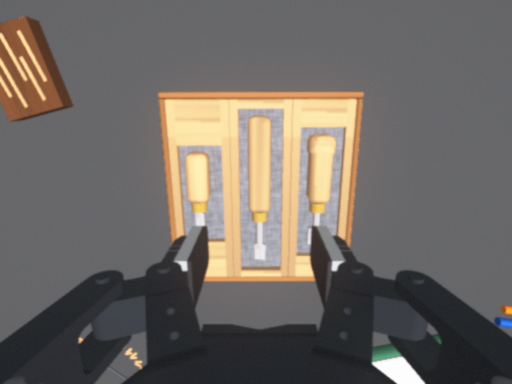

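All three gouges lie flat in their own pockets: short at (198,180), long at (260,185), middle at (320,185), with margins on every side. I'm handing in.

```bash
python3 -c "
from bench import bot
print(bot.hand_in())"
```

```text
the job is handed in; nothing more can be done
None
```

The job is handed in at about 21 s: the last wrist picture shows all three gouges lying flat in the pockets cut to their lengths, and I did not touch the brush, burnisher or carved block.

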